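# Slide a sprung cover home on a fixings box

### The arm

A 7-joint arm with a two-finger parallel gripper is mounted at the origin on the work surface. World frame = base frame: x ahead of the robot, y to its left, z up, the work surface at z = 0. Lengths are in m, angles in rad, forces in N, time in s.
With the tool pointing down it reaches from about 0.425 to 0.825 m from the base axis. Payload 3.6 kg.
Tool frame: the origin (TCP) lies at the very end of the fingers, on their centre line; the grasp point (between the pads) lies 19 mm behind it (hold_point_z is the distance from the TCP to the grasp point, in m); x points along the fingers, y is the direction in which the jaws open and shut, and the axes are right-handed (so a half turn about x gives the same grasp; the last joint's range is limited). The gripper opens to 85 mm and grips with 20 to 120 N. Pads are 22 mm wide; open, the fingers measure 114 mm over their backs; the gripper's body (76 mm by 85 mm) begins 54 mm behind the grasp point. The pads swing forward as they close: fully open they stand 13 mm farther back than shut.
Start: joints at [1.321, 0.615, -0.013, 1.423, 0.008, 1.103, -0.04], TCP at [0.144, -0.634, 0.231] pointing down, gripper open.
Joint ranges: [-3.12, 3.12], [-0.3, 2.06], [-1.34, 1.32], [0.26, 2.42], [-1.36, 4.5], [0.01, 1.98], [-2.84, 2.84]. Speed limits (rad/s): [2.79, 2.79, 3.14, 3.14, 3.14, 3.14, 3.14].

### API

Orientations are given as [roll, pitch, yaw] about the fixed x, y, z axes, in that order (R = Rz(yaw) Ry(pitch) Rx(roll)).
In Python, from station import * gives the robot as it stands.
- The arm moves only by the tool step_arm, never from a script. Its argument "rows" is a list of rows, each a list of 7 numbers: the shift along the tool's x, y, z in cm, then the turn, a rotation vector about the tool's x, y, z in rad, then the closure, from -1 (fully open) to 1 (shut). A call has exactly 10 rows; each row is the pose to reach, as a shift and turn from the pose commanded when the call began, along the tool's axes at that moment; what a row does not reach only later rows make up. A row lasts 1/10 s, in which the tool goes at most 50 mm and 8.59 degrees, less where a joint would pass 70% of its speed; a pose out of reach is approached as far as the arm can. A call with a gripper value outside its range is refused whole. The fingers move at their own pace and stop on an object; "grip_force" is the grip in N (left out, the last holds). Time passes only in rows, so rows that repeat a pose let the fingers close, or fill a call up. It gives the time, the measured TCP pose, the force and the opening at its end, in the units of the state.
- read_state(): the state, without advancing time (a new reading comes with each control period).
- capture(name): name is "scene" or "side" or "wrist"; returns a dict with "pixels" (400x640x3 uint8, red, green, blue), "range_z" (400x640 float32, m along the optical axis (not along the pixel's ray), 0 where there is no reading), "intrinsics" (3x3 intrinsics, pixels), "rvec" (rotation vector, rad) and "tvec" (3), from world to camera coordinates, as OpenCV has them. Camera axes: x right, y down, z forward; pixel columns grow to the right and rows downward; lengths in m; the calibration is good to about 2 mm. A picture is of the moment at which its call begins.
- job_done(): hands the job in, once; it reports no verdict.
The state is a dict: "time": time; "q": joint angles; "joint_vel": joint speeds; "effort": joint torques, N m; "eef_pos": TCP position; "tcp_rot": TCP orientation; "force": force on the tool from outside, world axes, zero at the start; "wrist_torque": the same for the moment, N m; "finger_gap": opening from 0.0 (shut) to 1.0 (fully open).
Only numpy, scipy, OpenCV 4.12 (cv2) and the standard library are available. Lean on these libraries where they do the work, as an engineer would, in place of code of your own. Each camera call takes 0.05 s, during which the arm holds its last target. There are 200 camera calls.

### The job

Close the fixings box: without lifting or tipping up the loose blue lid, slide it from the chipboard onto the box, shove it against the orange sprung bar and get its rear edge down so that it lies flat and flush in the rim, gripped between the bar and the rear rim. Push gently, and leave the other things on the bench where they are.

Things in the scene. Friction and masses are not known exactly. Their poses are not given: they have to be found in the camera images.
- box: Open green steel box bolted to the bench, 160 (x) x 180 (y) x 50 mm high; origin at the centre of its underside, z up. Rear = its +y side, next to the chipboard. Its mouth has an 8 mm deep rebate: ledges at z = 42, inside rims with top at z = 50. Side rims' inner faces at x = -62.5 and +62.5, far rim's at y = -78. Ledges 12 mm wide; hollow inside, floor z = 5.
- home (a point): On the box, axes as the box's: where the closed lid's origin (centre of its underside) belongs, at box x = 0, y = +10, z = 42 mm. The lid has 2.5 mm of play to each side in x.
- rear_rim (a point): On the box, axes as the box's: the middle of the rear rim's inner top edge, at box x = 0, y = +75, z = 50 mm. The rear rim is 15 mm thick (y +75 to +90); the closed lid's rear edge lies against its inner face.
- bar (a joint): Orange sprung bar, 110 mm long, at the far (-y) end of the rebate, z 42.5 to 52.5. At 0 its front face is at box y = -47 mm; it can be pushed 16 mm to -y (0.016) against 2.4 N rising to 5.6 N. With the lid closed it reads 0.008: the lid must be shoved at least 8 mm into it before its rear edge can drop inside the rear rim.
- slab: Dark steel slab with chipboard on top, fixed, 220 (x) x 240 (y) x 52 mm high (top 2 mm above the box's rim), chipboard 214 x 234; origin at the centre of its underside; its axes run parallel to the box's, 4 mm gap to the box's rear face.
- lid: Loose flat lid, blue, two yellow stripes along its y, no handle: 120 (x) x 130 (y) x 8 mm, about 0.3 kg; origin at the centre of its underside, z up. It starts lying on the chipboard, turned askew by up to 0.35 rad from the box's axes and off to one side of the box's middle.
- brush: Bench brush, wooden back 160 x 50 mm, pale bristles, 50 mm high; origin at the centre of its underside, x along it.
- brown_tape: Brown roll of tape lying flat, 100 mm across, 48 mm high; origin at the centre of its underside.
- clear_tape: Pale roll of tape lying flat, 96 mm across, 48 mm high; origin at the centre of its underside.
- screwdriver: Screwdriver, 200 mm long, along its x; origin under its middle.
- hammer: Hammer lying on the bench, 280 mm long, along its x; origin under it.
- oil: Yellow oil bottle with red cap, 60 mm across, 140 mm high; origin at the centre of its underside.

How it is judged:
By the outcome, as a careful person would: the job done as asked, in the order asked, and still so for the second after the job is handed in, with the robot touching nothing.
It also fails if it takes over 62 s, if anything falls off the work surface, if the arm or the gripper's body presses on something with over 40 N, if the wrist force passes 120 N, or if a joint passes its speed limit or range.

## Working session

There is one attempt and no reset: what is moved stays moved. The work goes in short steps, Python scripts to look and compute and a tool call to move; the robot and the scene stay as the last step left them, time stands still between calls to the robot, and variables do not carry over. Pictures are saved under pics/ and viewed, about 8 in all and at most 12, crops included, and the job is handed in when it is done.

Besides the shell and the picture viewer there is one more tool, called after "Request:" by a JSON object that holds its "fn" and its "kwargs", one argument or row to a line. step_arm: Moves the arm, as the interface text tells. Its arguments: {"type":"object","properties":{"rows":{"type":"array"},"grip_force":{"type":"number"}},"required":["rows"]}

```bash
mkdir -p pics; cat > h.py <<'E'
from station import *
import numpy as np, cv2
def cam(n,save=None):
    c=capture(n); R=cv2.Rodrigues(np.array(c["rvec"],float))[0]; t=np.array(c["tvec"],float).ravel()
    z=c["range_z"]; K=np.array(c["intrinsics"])
    v,u=np.mgrid[:z.shape[0],:z.shape[1]]
    P=np.stack([(u-K[0,2])/K[0,0]*z,(v-K[1,2])/K[1,1]*z,z],-1)
    W=(P-t)@R; W[z==0]=np.nan
    if save: cv2.imwrite("pics/"+save,c["pixels"][...,::-1])
    return c["pixels"],W
E
python3 - <<'E'
from h import *
a,W=cam("scene","s1.png"); np.savez("s1.npz",a=a,W=W)
b,W=cam("side","d1.png"); np.savez("d1.npz",a=b,W=W)
s=read_state(); print(s)
cv2.imwrite("pics/both.png",cv2.resize(np.vstack([a,b])[...,::-1],(640,800))[:, :])
E
```

```text
{'time': 0.1, 'q': array([ 1.32048083,  0.6157945 , -0.01260058,  1.4247359 ,  0.00810498,
        1.10341846, -0.04040215]), 'joint_vel': array([ 0.00111983, -0.00284418,  0.00077697, -0.00388084,  0.00053606,
        0.00049209,  0.00048083]), 'effort': array([ 1.28723299e-03, -4.70386362e+01,  2.60190759e-01, -1.71570683e+01,
        1.01196236e-02,  5.93068413e-03,  4.92234520e-06]), 'eef_pos': array([ 0.14411703, -0.633115  ,  0.23027313]), 'tcp_rot': array([-1.55241091,  1.56849044,  1.81304978]), 'force': array([ 0.12987335, -0.02474094, -0.25443165]), 'wrist_torque': array([-0.00958189,  0.01236929,  0.02738572]), 'finger_gap': 1.0056696154683495}
```

View pics/s1.png

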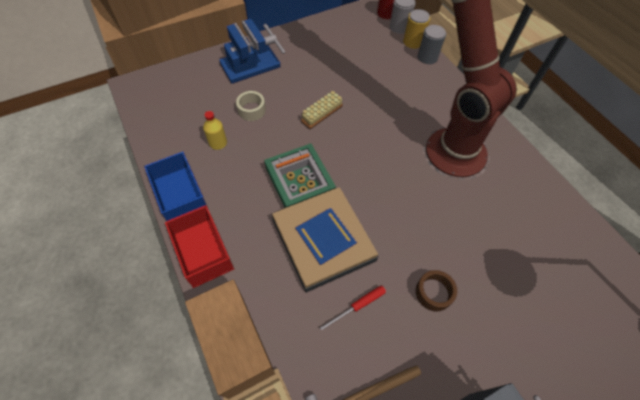

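View pics/d1.png

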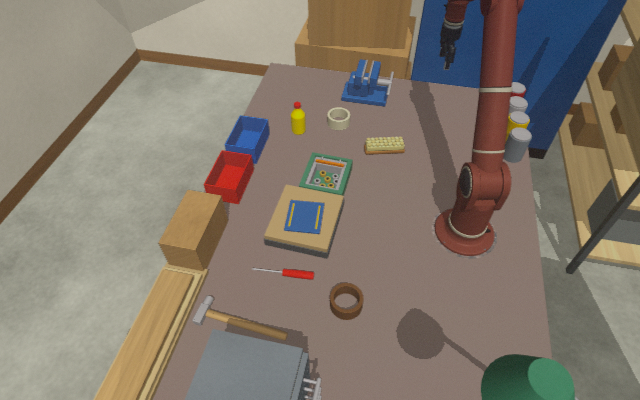

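Scene view: box at (300,175) with its orange bar at (293,158), slab with the blue lid at (326,236). Side view: box at (327,173), lid at (304,216). The brush lies beyond and the tapes are clear of the path. Next I measure these.

```bash
cat >> h.py <<'E'
def rect(W,m):
    p=W[m]; p=p[~np.isnan(p).any(1)]; z=np.median(p[:,2]); p=p[abs(p[:,2]-z)<.006]
    r=cv2.minAreaRect((p[:,:2]*1000).astype(np.float32)); return np.round(r[0],1),np.round(r[1],1),round(r[2],1),round(z*1000,1),len(p)
def masks(a,W):
    h=cv2.cvtColor(a,cv2.COLOR_RGB2HSV).astype(int); H,S,V=h[...,0],h[...,1],h[...,2]; z=W[...,2]
    X,Y=W[...,0],W[...,1]
    return dict(lid=(H>100)&(H<125)&(S>110)&(z>.045)&(z<.075),
      green=(H>50)&(H<95)&(S>80)&(z>.04)&(z<.06),
      orange=(H>3)&(H<14)&(S>140)&(z>.043)&(z<.06),
      board=(H>8)&(H<22)&(S>70)&(S<160)&(z>.045)&(z<.057))
def biggest(m):
    n,l,s,_=cv2.connectedComponentsWithStats(m.astype(np.uint8)); return l==1+np.argmax(s[1:,4])
E
python3 - <<'E'
from h import *
for f in ["s1","d1"]:
    d=np.load(f+".npz"); a,W=d["a"],d["W"]
    for k,m in masks(a,W).items():
        b=biggest(m); v,u=np.nonzero(b); print(f,k,rect(W,b),"px",u.mean().round(),v.mean().round())
E
```

```text
s1 lid (array([540.7,  94.4]), array([115. , 126.1]), 5.2, np.float64(60.2), 1384) px 325.0 236.0
s1 green (array([ 513.8, -127.8]), array([177.8, 157.3]), 87.4, np.float64(50.6), 630) px 298.0 177.0
s1 orange (array([ 510.6, -180.1]), array([ 11.3, 103.2]), 87.7, np.float64(52.7), 85) px 292.0 160.0
s1 board (array([539.9,  83.6]), array([236.5, 215.2]), 87.6, np.float64(52.2), 3940) px 323.0 236.0
d1 lid (array([539.2,  95.3]), array([115.7, 134. ]), 5.4, np.float64(60.9), 865) px 304.0 217.0
d1 green (array([ 510.3, -128.7]), array([186.4, 160.3]), 87.5, np.float64(50.9), 463) px 327.0 174.0
d1 orange (array([381.2, 333.6]), array([5.3, 2. ]), 66.1, np.float64(48.1), 3) px 336.0 288.0
d1 board (array([868.5, 582. ]), array([391.5, 105.5]), 89.9, np.float64(55.1), 2758) px 146.0 339.0
```

```bash
cat >> h.py <<'E'
from scipy.spatial.transform import Rotation as Ro
BOX=np.array([512.5,-128.2]); BY=np.radians(-2.6)
def b2w(x,y): c,s=np.cos(BY),np.sin(BY); return BOX+np.array([c*x-s*y,s*x+c*y])
def w2b(p): c,s=np.cos(BY),np.sin(BY); d=np.array(p)-BOX; return np.array([c*d[0]+s*d[1],-s*d[0]+c*d[1]])
def tool(): 
    s=read_state(); return np.array(s["eef_pos"])*1000,Ro.from_euler("xyz",s["tcp_rot"]),s
def go(p,yaw,sign=1):  # p world mm; jaw axis (tool y) at world angle yaw, tool x down
    e,R,s=tool(); y=sign*np.array([np.cos(yaw),np.sin(yaw),0]); x=np.array([0,0,-1.]); T=Ro.from_matrix(np.stack([x,y,np.cross(x,y)],1))
    return np.round(R.inv().apply(np.array(p)-e)/10,2), np.round((R.inv()*T).as_rotvec(),4)
E
python3 - <<'E'
from h import *
e,R,s=tool(); print(R.as_matrix().round(3))
r=b2w(8.6,288+25); print("start",r)
ly=BY+np.radians(7.8)
for sg in (1,-1):
  print(go([520,-350,200],-0.6,sg),go([*r,150],ly,sg))
E
```

```text
[[-0.001  0.222 -0.975]
 [ 0.002 -0.975 -0.222]
 [-1.    -0.002  0.   ]]
start [535.28976218 184.08766665]
(array([  3.07, -19.25, -42.94]), array([-0.7469, -0.0008,  0.0022])) (array([  8.19, -70.98, -56.28]), array([-1.4377, -0.0016,  0.0019]))
(array([  3.07, -19.25, -42.94]), array([2.3947e+00, 2.8000e-03, 1.0000e-03])) (array([  8.19, -70.98, -56.28]), array([1.7039e+00, 2.0000e-03, 1.7000e-03]))
```

Request:
{"fn": "step_arm", "kwargs": {
  "rows": [
    [0.3,-1.9,-4.3,-0.08,0,0,-1],
    [0.6,-3.8,-8.6,-0.15,0,0,-1],
    [0.9,-5.8,-12.9,-0.22,0,0,-1],
    [1.2,-7.7,-17.2,-0.3,0,0,-1],
    [1.5,-9.6,-21.5,-0.37,0,0,-1],
    [1.8,-11.6,-25.8,-0.45,0,0,-1],
    [2.1,-13.5,-30,-0.52,0,0,-1],
    [2.5,-15.4,-34.3,-0.6,0,0,-1],
    [2.8,-17.3,-38.6,-0.67,0,0,-1],
    [3.0,-19.2,-42.9,-0.747,0,0,-1]
  ]
}}

```text
time: 1.1
eef_pos: [0.5209, -0.3499, 0.2006]
tcp_rot: [-1.406, 1.569, 2.709]
force: [0.5, -1.4, -0.3]
finger_gap: 1.001
```

```bash
python3 - <<'E'
from h import *
r=b2w(8.6,288+25)
e,R,s=tool(); print(e,s["q"].round(2),s["time"])
print(go([*r,130],BY+np.radians(7.8)))
E
```

```text
[ 520.85184338 -349.88990714  200.62513909] [ 0.69  0.62 -0.23  1.53  0.15  1.02 -0.17] 1.1
(array([  7.09, -28.82, -44.97]), array([-6.878e-01, -2.000e-04,  1.300e-03]))
```

Request:
{"fn": "step_arm", "kwargs": {
  "rows": [
    [0.4,-2.4,-3.7,-0.06,0,0,-1],
    [0.8,-4.8,-7.5,-0.12,0,0,-1],
    [1.2,-7.2,-11.2,-0.17,0,0,-1],
    [1.6,-9.6,-15,-0.23,0,0,-1],
    [2.0,-12,-18.7,-0.29,0,0,-1],
    [2.4,-14.4,-22.5,-0.34,0,0,-1],
    [2.8,-16.8,-26.2,-0.4,0,0,-1],
    [3.2,-19.2,-30,-0.46,0,0,-1],
    [3.6,-21.6,-33.7,-0.52,0,0,-1],
    [4.0,-24,-37.5,-0.57,0,0,-1]
  ]
}}

```text
time: 2.1
eef_pos: [0.5332, 0.095, 0.1609]
tcp_rot: [-0.927, 1.57, -2.526]
force: [0.7, -0.9, 0.9]
finger_gap: 0.996
```

```bash
python3 - <<'E'
from h import *
r=b2w(8.6,288+25)
e,R,s=tool(); print(e,s["q"].round(2),s["time"])
print(go([*r,110],BY+np.radians(7.8)))
E
```

```text
[533.18363638  95.04628625 160.91106123] [ 0.03  0.56 -0.38  1.82  0.27  0.82 -0.51] 2.1
(array([ 5.09, -0.04, -8.91]), array([-0.119 ,  0.0004,  0.0006]))
```

Request:
{"fn": "step_arm", "kwargs": {
  "rows": [
    [0,0,-2,-0.04,0,0,-1],
    [0,0,-4,-0.08,0,0,-1],
    [0,0,-6,-0.119,0,0,-1],
    [0,0,-7.5,-0.119,0,0,-1],
    [0,0,-8.9,-0.119,0,0,-1],
    [1.5,0,-8.9,-0.119,0,0,-1],
    [3,0,-8.9,-0.119,0,0,-1],
    [4.2,0,-8.9,-0.119,0,0,-1],
    [5,0,-8.9,-0.119,0,0,-1],
    [5,0,-8.9,-0.119,0,0,-1]
  ]
}}

```text
time: 3.1
eef_pos: [0.5356, 0.1821, 0.1102]
tcp_rot: [-1.24, 1.568, -2.722]
force: [-0.5, 1.0, 0.5]
finger_gap: 1.003
```

```bash
python3 - <<'E'
from h import *
e,R,s=tool(); print(e,s["q"].round(2),s["time"],s["force"])
a,W=cam("wrist","w1.png")
for k,m in masks(a,W).items():
    if m.sum()>20: b=biggest(m); print(k,rect(W,b))
a,W=cam("side","d2.png"); c=a[140:280,220:400]; cv2.imwrite("pics/d2c.png",cv2.resize(c,None,fx=4,fy=4,interpolation=2)[...,::-1])
E
python3 -c "
import cv2,numpy as np
a=cv2.imread('pics/w1.png');b=cv2.imread('pics/d2c.png');b=cv2.resize(b,(400,311));a=cv2.resize(a,(400,250));cv2.imwrite('pics/m1.png',np.vstack([a,b]))"
```

```text
[535.60501746 182.08442331 110.15012719] [-0.13  0.66 -0.38  1.8   0.34  0.75 -0.59] 3.1 [-0.45614546  1.02923507  0.49809032]
lid (array([539.5, 106.3]), array([118.7, 110.6]), 5.3, np.float64(61.4), 20460)
board (array([542.8, 117.9]), array([171.6, 215.2]), 87.8, np.float64(53.5), 30262)
```

View pics/m1.png

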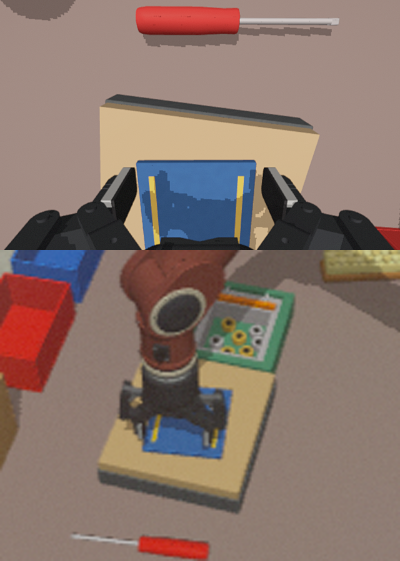

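Wrist view: the lid's rear edge is at row ~160, with the open fingers on either side and the lid yaw confirmed. Side view: the gripper is above the lid's rear. Next I measure the fingertip height.

Request:
{"fn": "step_arm", "kwargs": {
  "rows": [
    [0,0,-0.4,0,0,0,-1],
    [1,0,-0.4,0,0,0,-1],
    [2,0,-0.4,0,0,0,-1],
    [3,0,-0.4,0,0,0,-1],
    [4,0,-0.4,0,0,0,-1],
    [4.7,0,-0.4,0,0,0,-1],
    [5.2,0,-0.4,0,0,0,-1],
    [5.4,0,-0.4,0,0,0,-1],
    [5.4,0,-0.4,0,0,0,-1],
    [5.4,0,-0.4,0,0,0,-1]
  ]
}}

```text
time: 4.2
eef_pos: [0.5362, 0.1868, 0.0577]
tcp_rot: [1.994, 1.57, 0.512]
force: [0.8, -0.6, -1.0]
finger_gap: 0.996
```

```bash
python3 - <<'E'
from h import *
e,R,s=tool(); print(e,s["force"])
for n in ("wrist","side"):
  a,W=cam(n,n+"3.png")
  dark=a.max(2)<110
  Q=(W.reshape(-1,3)*1000-e)@R.as_matrix()   # tool coords
  Q=Q.reshape(W.shape); m=(abs(abs(Q[...,1])-50)<18)&(abs(Q[...,2])<30)&(Q[...,0]>-60)&(W[...,2]>.056)
  q=Q[m]; print(n,len(q)); 
  if len(q):
    for sg in(1,-1):
      k=q[q[:,1]*sg>0]
      if len(k): print(sg,"tipx pct",np.percentile(k[:,0],[50,90,97,100]).round(1),"y",np.percentile(k[:,1],[2,98]).round(1),"z",np.percentile(k[:,2],[2,98]).round(1))
E
```

```text
[536.1535167  186.80338774  57.66335474] [ 0.75014022 -0.61332611 -1.02774688]
wrist 9410
1 tipx pct [-38.4  -4.1  -1.2   1.7] y [35.2 61.4] z [-12.9  28.6]
-1 tipx pct [-38.6  -4.3  -1.6   1.6] y [-60.8 -35.4] z [-12.9  28.7]
side 106
1 tipx pct [-30.7   0.6   1.1   1.5] y [32.8 62.7] z [-11.1  28.9]
-1 tipx pct [-27.5   0.9   1.5   1.6] y [-64.9 -34.5] z [-18.2  27.7]
```

View pics/wrist3.png

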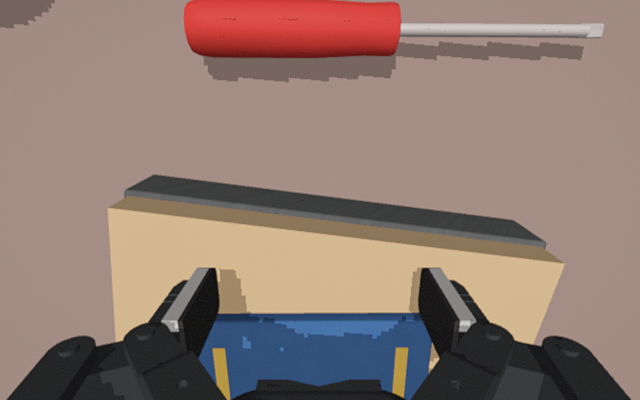

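Wrist view: pads at (205,300) and (435,300), just behind the lid's rear edge (row ~315). Now the tip height, with the lid and board filtered out.

```bash
python3 - <<'E'
from h import *
e,R,s=tool()
a,W=cam("wrist")
Q=(W.reshape(-1,3)*1000-e)@R.as_matrix(); Q=Q.reshape(W.shape)
h=cv2.cvtColor(a,cv2.COLOR_RGB2HSV); grey=(h[...,1]<60)
for sg in(1,-1):
  m=grey&(abs(sg*Q[...,1]-48)<18)&(abs(Q[...,2])<14)&(Q[...,0]>-60)&(W[...,2]>.045)
  k=Q[m]; print(sg,len(k),"x",np.percentile(k[:,0],[50,90,95,98,100]).round(1)); t=k[k[:,0]>np.percentile(k[:,0],80)]; print(t.min(0).round(1),t.max(0).round(1))
print(W[150:165,430:445].reshape(-1,3).mean(0), [ (u,v,(W[v,u]*1000).round(0),Q[v,u].round(0)) for u,v in((205,272),(180,325),(205,300),(432,272))])
E
```

```text
1 3834 x [-41.1 -23.9 -20.8 -18.7 -15.6]
[-28.8  42.3 -12.2] [-15.6  56.3  10.6]
-1 3813 x [-41.5 -24.5 -21.5 -19.3 -15.9]
[-29.3 -55.4 -12.1] [-15.9 -41.8  11. ]
[nan nan nan] [(205, 272, array([491., 194.,  80.]), array([-23., -44., -11.])), (180, 325, array([492., 192., 110.]), array([-52., -43.,  -9.])), (205, 300, array([493., 187.,  88.]), array([-30., -43.,  -4.])), (432, 272, array([580., 202.,  80.]), array([-22.,  45., -11.]))]
```

Request:
{"fn": "step_arm", "kwargs": {
  "rows": [
    [0.3,0,0,0,0,0,-1],
    [0.6,0,0,0,0,0,-1],
    [0.9,0,0,0,0,0,-1],
    [1.1,0,0,0,0,0,-1],
    [1.3,0,0,0,0,0,-1],
    [1.4,0,0,0,0,0,-1],
    [1.5,0,0,0,0,0,-1],
    [1.6,0,0,0,0,0,-1],
    [1.6,0,0,0,0,0,-1],
    [1.6,0,0,0,0,0,-1]
  ]
}}

```text
time: 5.35
eef_pos: [0.536, 0.1867, 0.0414]
tcp_rot: [2.139, 1.571, 0.657]
force: [0.2, -0.1, -0.9]
finger_gap: 0.998
```

```bash
python3 - <<'E'
from h import *
e,R,s=tool(); print(e,s["force"],s["time"])
a,W=cam("wrist")
Q=(W.reshape(-1,3)*1000-e)@R.as_matrix(); Q=Q.reshape(W.shape)
h=cv2.cvtColor(a,cv2.COLOR_RGB2HSV); grey=(h[...,1]<60)
for sg in(1,-1):
  m=grey&(abs(sg*Q[...,1]-48)<18)&(abs(Q[...,2])<14)&(Q[...,0]>-60)&(W[...,2]>.045)
  k=W[m]*1000; print(sg,"z",np.percentile(k[:,2],[0,2,5]).round(1))
for k,m in masks(a,W).items():
    if k in("lid","board"): print(k,rect(W,biggest(m)))
print("tcp box",w2b(e[:2]),"yaw rel box deg",np.degrees(np.arctan2(*R.as_matrix()[[1,0],1])-BY))
E
```

```text
[535.96209665 186.67027803  41.40617623] [ 0.22600463 -0.06389023 -0.88495032] 5.35
1 z [56.6 60.3 62.5]
-1 z [57.9 60.5 62.9]
lid (array([539.9, 147.5]), array([105.5,  31.5]), 6.9, np.float64(61.3), 10717)
board (array([545.1, 173.7]), array([ 63.3, 216.3]), 88.7, np.float64(53.4), 37427)
tcp box [  9.15448738 315.61045187] yaw rel box deg 7.700335548650815
```

```bash
cat >> h.py <<'E'
def plan(x,y,yawdeg,z=None):
    e,R,s=tool(); return go([*b2w(x,y),e[2] if z is None else z],BY+np.radians(yawdeg))
E
python3 - <<'E'
from h import *
for p in [(9.2,299,7.7),(6,250,4.5),(4,225,3)]: print(p,plan(*p))
E
```

```text
(9.2, 299, 7.7) (array([-0.  , -0.22,  1.65]), array([ 0.    , -0.0001, -0.0002]))
(6, 250, 4.5) (array([-0.  , -1.19,  6.46]), array([ 0.0559, -0.0001, -0.0002]))
(4, 225, 3) (array([-0.  , -1.73,  8.91]), array([ 0.0821, -0.0001, -0.0002]))
```

Request:
{"fn": "step_arm", "kwargs": {
  "rows": [
    [0,-0.1,0.8,0,0,0,-1],
    [0,-0.2,1.5,0,0,0,-1],
    [0,-0.3,2.1,0.005,0,0,-1],
    [0,-0.45,2.8,0.012,0,0,-1],
    [0,-0.6,3.5,0.02,0,0,-1],
    [0,-0.75,4.2,0.028,0,0,-1],
    [0,-0.9,4.9,0.036,0,0,-1],
    [0,-1.05,5.6,0.045,0,0,-1],
    [0,-1.15,6.2,0.052,0,0,-1],
    [0,-1.2,6.5,0.056,0,0,-1]
  ]
}}

```text
time: 6.4
eef_pos: [0.5297, 0.12, 0.0414]
tcp_rot: [0.159, 1.571, -1.38]
force: [-0.2, 1.7, -0.6]
finger_gap: 1.0
```

```bash
cat >> h.py <<'E'
def report(views=("scene",)):
    e,R,s=tool(); print("t",s["time"],"F",np.round(s["force"],1),"tcp box",w2b(e[:2]).round(1),e[2].round(1),"yaw",np.degrees(np.arctan2(*R.as_matrix()[[1,0],1])-BY).round(2))
    for n in views:
        a,W=cam(n,"last_%s.png"%n); m=masks(a,W)["lid"]
        if m.sum()<30: continue
        r=rect(W,biggest(m)); an=r[2] if r[2]<45 else r[2]-90
        print(n,"lid c box",w2b(r[0]).round(1),r[1],"yaw rel",round(an-np.degrees(BY),1),"z",r[3],r[4])
E
python3 - <<'E'
from h import *
report(("scene","side","wrist"))
print(plan(1,175,0))
E
```

```text
t 6.4 F [-0.2  1.7 -0.6] tcp box [  6.  248.7] 41.4 yaw 4.42
scene lid c box [ 20.9 156.1] [96.1 94.1] yaw rel 4.7 z 60.2 576
side lid c box [ -659.9 -1179.9] [ 34.1 896.3] yaw rel 2.2 z 60.0 417
wrist lid c box [ 10.3 216.2] [102.   47.2] yaw rel 4.9 z 61.4 15677
(array([ 0.01, -1.04,  7.31]), array([0.0776, 0.0011, 0.0008]))
```

Request:
{"fn": "step_arm", "kwargs": {
  "rows": [
    [0,-0.1,0.7,0.008,0,0,-1],
    [0,-0.2,1.4,0.016,0,0,-1],
    [0,-0.3,2.2,0.024,0,0,-1],
    [0,-0.45,2.9,0.032,0,0,-1],
    [0,-0.55,3.7,0.04,0,0,-1],
    [0,-0.65,4.4,0.048,0,0,-1],
    [0,-0.8,5.1,0.056,0,0,-1],
    [0,-0.9,5.9,0.064,0,0,-1],
    [0,-1.0,6.6,0.072,0,0,-1],
    [0,-1.1,7.2,0.0776,0,0,-1]
  ]
}}

```text
time: 7.55
eef_pos: [0.5211, 0.0478, 0.0414]
tcp_rot: [1.236, 1.571, -0.38]
force: [0.9, 1.2, -0.3]
finger_gap: 1.002
```

```bash
python3 - <<'E'
from h import *
report(("scene","side","wrist"))
a,W=cam("wrist","w4.png"); 
h=cv2.cvtColor(a,cv2.COLOR_RGB2HSV).astype(int)
B=np.array([w2b(p) for p in W[...,:2].reshape(-1,2)*1000]).reshape(*W.shape[:2],2); z=W[...,2]*1000
lid=masks(a,W)["lid"]; yel=(h[...,0]>18)&(h[...,0]<35)&(h[...,1]>130)&(abs(z-61)<4)
for y in range(90,175,10):
  s=(abs(B[...,1]-y)<3); l=B[...,0][s&lid]; q=B[...,0][s&yel]
  if len(l): print(y,"lid x",l.min().round(1),l.max().round(1),"stripes",[ (np.median(q[c]).round(1)) for c in (q<0,q>0) if c.any()])
E
```

```text
t 7.55 F [ 0.9  1.2 -0.3] tcp box [  0.6 176.2] 41.4 yaw -0.0
scene lid c box [18.5 76.6] [82.4 80. ] yaw rel 0.0 z 60.6 396
side lid c box [ -658.  -1178.4] [ 36.  892.5] yaw rel 2.3 z 60.1 434
wrist lid c box [  2.1 143. ] [ 47.4 102.3] yaw rel 0.7 z 61.7 15517
120 lid x -42.4 40.7 stripes [np.float64(42.2)]
130 lid x -43.0 48.7 stripes [np.float64(-44.4), np.float64(43.9)]
140 lid x -52.2 53.1 stripes [np.float64(-46.0), np.float64(44.1)]
150 lid x -50.3 51.0 stripes [np.float64(-45.5), np.float64(44.1)]
160 lid x -45.7 46.6 stripes []
170 lid x -42.3 -41.9 stripes [np.float64(-42.2), np.float64(43.4)]
```

View pics/w4.png

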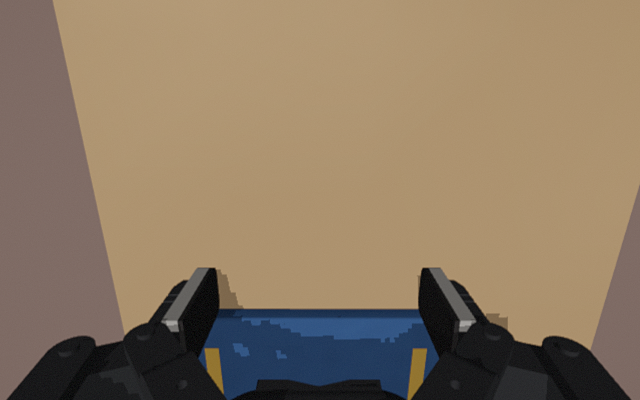

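Wrist view: rear edge square against both pads (row ~312), stripes symmetric at (213,370) and (419,370). Next I compare the lid and box edges within the same cameras.

```bash
python3 - <<'E'
from h import *
ims=[]
for n in("scene","side"):
  a,W=cam(n)
  B=np.array([w2b(p) for p in W[...,:2].reshape(-1,2)*1000]).reshape(*W.shape[:2],2); m=masks(a,W)
  h=cv2.cvtColor(a,cv2.COLOR_RGB2HSV).astype(int); z=W[...,2]
  lid=m["lid"]; g=m["green"]
  for y in range(-90,175,12):
    s=(abs(B[...,1]-y)<6); o=[n,y]
    for k in (g,lid):
      q=B[...,0][s&k&(abs(B[...,0])<100)]; o.append((q.min().round(1),q.max().round(1),len(q)) if len(q)>2 else None)
    print(*o)
  v,u=np.nonzero(lid&(abs(B[...,0])<100)); v0,u0=int(v.mean()),int(u.mean())
  ims.append(cv2.resize(a[v0-55:v0+45,u0-70:u0+70],(560,400),interpolation=cv2.INTER_CUBIC))
cv2.imwrite("pics/m2.png",np.vstack([cv2.resize(i,(420,300)) for i in ims])[...,::-1])
E
```

```text
scene -90 (np.float64(-53.5), np.float64(74.1), 32) None
scene -78 (np.float64(-52.0), np.float64(77.8), 50) None
scene -66 (np.float64(66.5), np.float64(79.7), 17) None
scene -54 (np.float64(66.3), np.float64(79.6), 17) None
scene -42 (np.float64(67.0), np.float64(79.9), 13) None
scene -30 (np.float64(67.7), np.float64(79.4), 18) None
scene -18 (np.float64(67.1), np.float64(79.6), 13) None
scene -6 (np.float64(67.1), np.float64(79.4), 15) None
scene 6 (np.float64(67.2), np.float64(79.5), 17) None
scene 18 (np.float64(67.7), np.float64(79.3), 15) None
scene 30 (np.float64(65.9), np.float64(79.5), 20) (np.float64(-20.4), np.float64(52.9), 15)
scene 42 (np.float64(66.9), np.float64(79.1), 16) (np.float64(-23.2), np.float64(57.7), 85)
scene 54 (np.float64(67.1), np.float64(79.3), 18) (np.float64(-14.2), np.float64(57.0), 67)
scene 66 (np.float64(65.6), np.float64(79.4), 19) (np.float64(-7.5), np.float64(56.6), 59)
scene 78 (np.float64(59.0), np.float64(78.7), 24) (np.float64(-2.8), np.float64(57.2), 57)
scene 90 (np.float64(59.7), np.float64(78.5), 10) (np.float64(3.2), np.float64(58.4)
[... 949 characters left out ...]
2 (np.float64(-80.5), np.float64(-66.0), 12) (np.float64(-60.6), np.float64(-6.9), 41)
side 54 (np.float64(-81.6), np.float64(-67.1), 8) (np.float64(-60.7), np.float64(-10.6), 24)
side 66 (np.float64(-81.9), np.float64(-66.8), 16) (np.float64(-58.5), np.float64(-13.2), 24)
side 78 (np.float64(-81.3), np.float64(75.5), 17) (np.float64(-61.5), np.float64(-16.5), 23)
side 90 (np.float64(-79.7), np.float64(-64.2), 6) (np.float64(-62.0), np.float64(-23.3), 9)
side 102 None None
side 114 None None
side 126 None None
side 138 None (np.float64(-5.8), np.float64(34.5), 6)
side 150 None (np.float64(-26.9), np.float64(42.1), 50)
side 162 None (np.float64(-58.3), np.float64(39.9), 46)
side 174 None None
```

View pics/m2.png

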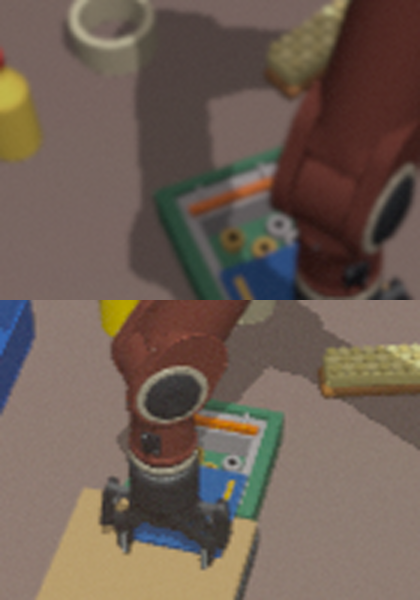

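Scene view: lid's front-left corner over the box, orange bar at (228,195). Side view: lid's right edge is parallel to the box's side rim. Both cameras put the lid about 1 mm towards −x and square, so I correct by +1 mm and keep pushing.

```bash
python3 - <<'E'
from h import *
print(plan(1.6,106,0))
E
```

```text
(array([0.  , 0.12, 7.06]), array([0.0007, 0.0006, 0.0007]))
```

Request:
{"fn": "step_arm", "kwargs": {
  "rows": [
    [0,0.02,0.7,0,0,0,-1],
    [0,0.04,1.4,0,0,0,-1],
    [0,0.07,2.1,0,0,0,-1],
    [0,0.1,2.8,0,0,0,-1],
    [0,0.12,3.4,0,0,0,-1],
    [0,0.12,4.0,0,0,0,-1],
    [0,0.12,4.7,0,0,0,-1],
    [0,0.12,5.4,0,0,0,-1],
    [0,0.12,6.1,0,0,0,-1],
    [0,0.12,6.8,0,0,0,-1]
  ]
}}

```text
time: 8.85
eef_pos: [0.5191, -0.0202, 0.0412]
tcp_rot: [-1.363, 1.57, -2.978]
force: [0.6, 1.4, -0.3]
finger_gap: 0.997
```

```bash
cat >> h.py <<'E'
def edges(n,ys):
    a,W=cam(n); B=np.array([w2b(p) for p in W[...,:2].reshape(-1,2)*1000]).reshape(*W.shape[:2],2)
    h=cv2.cvtColor(a,cv2.COLOR_RGB2HSV).astype(int); z=W[...,2]*1000
    lid=(h[...,0]>100)&(h[...,0]<125)&(h[...,1]>110)&(z>42)&(abs(B[...,0])<75); g=masks(a,W)["green"]&(abs(B[...,0])<100)
    for y in ys:
        s=abs(B[...,1]-y)<5; o=[n,y]
        for k in(g,lid):
            q=B[s&k]; o+= [q[:,0].min().round(1),q[:,0].max().round(1)] if len(q)>2 else ["-"]
        if (s&lid).sum()>2: o+=["lid z",np.median(z[s&lid]).round(1)]
        if len(o)>4: print(*o)
    return a,W,B
def crop(a,B,name):
    v,u=np.nonzero((abs(B[...,0])<70)&(abs(B[...,1])<90)); v0,u0=int(np.median(v)),int(np.median(u))
    cv2.imwrite("pics/"+name,cv2.resize(a[max(v0-55,0):v0+45,u0-70:u0+70],(700,500),interpolation=cv2.INTER_CUBIC)[...,::-1])
E
python3 - <<'E'
from h import *
report(())
for n in("scene","side","wrist"):
  a,W,B=edges(n,range(-80,110,15)); 
  if n=="side": crop(a,B,"d5.png")
E
```

```text
t 8.85 F [ 0.6  1.4 -0.3] tcp box [  1.7 108.2] 41.2 yaw 0.04
scene -80 -28.2 77.7 -
scene -65 67.7 79.4 -
scene -50 66.6 79.6 -
scene -35 67.9 79.5 -6.4 50.0 lid z 49.3
scene -20 68.0 79.4 -9.2 58.0 lid z 51.7
scene -5 66.3 79.5 0.7 57.4 lid z 53.1
scene 10 66.9 79.8 4.2 56.8 lid z 53.3
scene 25 66.6 79.4 10.4 57.7 lid z 54.9
scene 40 66.3 79.5 16.3 57.7 lid z 57.7
scene 55 -76.2 79.6 -
scene 70 -75.1 79.6 -
scene 85 65.0 78.8 -40.9 6.9 lid z 59.5
scene 100 - -41.5 46.7 lid z 163.3
side -80 -77.2 7.6 -
side -65 -80.5 -66.1 -
side -50 -81.5 -65.4 -
side -35 -81.1 -65.2 -55.0 -12.1 lid z 49.7
side -20 -80.9 -65.4 -61.6 -11.1 lid z 52.8
side -5 -80.4 77.1 -60.7 -15.9 lid z 53.3
side 10 -80.4 -67.2 -60.2 -52.1 lid z 54.8
side 25 -80.2 72.4 -
side 40 -81.6 76.2 -
side 55 -79.4 -65.0 -
side 70 -80.0 -64.8 -13.3 36.5 lid z 58.8
side 85 -78.0 74.3 -57.2 43.2 lid z 60.2
side 100 - -58.9 32.9 lid z 65.0
wrist 55 - -41.6 51.4 lid z 58.0
wrist 70 - -51.8 56.0 lid z 59.1
wrist 85 -79.9 80.4 -47.7 51.8 lid z 60.2
wrist 100 -41.6 45.3 -41.4 45.5 lid z 58.0
```

View pics/d5.png

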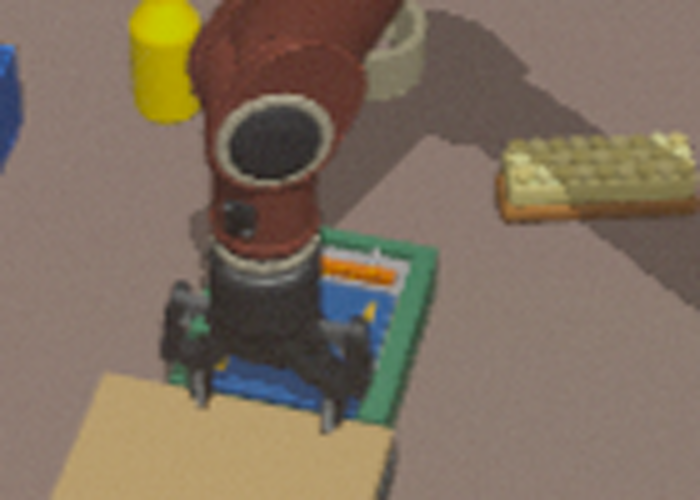

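Side view: the lid lies between the side rims with its front down inside the rebate (yellow stripe at (370,310), orange bar at (360,270)). Front top z is about 49.5. I keep pushing up to the bar.

Request:
{"fn": "step_arm", "kwargs": {
  "rows": [
    [0,0,0.2,0,0,0,-1],
    [0,0,0.4,0,0,0,-1],
    [0,0,0.6,0,0,0,-1],
    [0,0,0.8,0,0,0,-1],
    [0,0,1.0,0,0,0,-1],
    [0,0,1.2,0,0,0,-1],
    [0,0,1.4,0,0,0,-1],
    [0,0,1.6,0,0,0,-1],
    [0,0,1.7,0,0,0,-1],
    [0,0,1.7,0,0,0,-1]
  ]
}}

```text
time: 10.0
eef_pos: [0.5185, -0.0357, 0.0413]
tcp_rot: [-3.108, 1.57, 1.561]
force: [-0.8, 4.1, -2.4]
finger_gap: 1.0
```

```bash
python3 - <<'E'
from h import *
report(())
for n in("scene","side","wrist"): edges(n,range(-65,110,15))
E
```

```text
t 10.0 F [-0.8  4.1 -2.4] tcp box [ 1.8 92.6] 41.3 yaw 0.08
scene -65 66.2 79.2 -
scene -50 66.5 79.4 27.5 47.3 lid z 49.8
scene -35 66.5 79.8 -5.7 58.3 lid z 51.8
scene -20 66.9 79.7 0.7 58.8 lid z 52.6
scene -5 66.2 79.4 8.5 57.7 lid z 53.1
scene 10 67.5 79.6 9.2 57.2 lid z 54.2
scene 25 67.6 79.8 22.4 55.9 lid z 54.5
scene 40 -78.1 79.4 -
scene 55 65.6 79.5 -
scene 70 -75.2 78.9 -38.6 16.6 lid z 57.8
scene 85 -75.1 79.9 -41.8 70.6 lid z 132.2
scene 100 - -12.9 43.4 lid z 116.9
side -65 -80.7 -66.0 -
side -50 -81.3 -65.9 -43.2 -7.5 lid z 47.8
side -35 -80.8 -65.5 -61.2 -11.6 lid z 52.1
side -20 -80.7 -61.7 -60.7 -14.1 lid z 53.3
side -5 -80.5 -65.1 -61.3 -52.7 lid z 54.4
side 10 -79.7 75.7 -
side 25 -83.1 76.2 -
side 40 -78.5 -67.0 -
side 55 -81.6 -67.3 -12.7 38.1 lid z 57.8
side 70 -81.8 77.2 -57.7 40.9 lid z 58.5
side 85 -81.1 74.4 -71.6 40.0 lid z 60.5
wrist 40 - -41.7 51.8 lid z 57.3
wrist 55 - -51.9 56.6 lid z 58.2
wrist 70 -79.9 79.9 -47.2 52.5 lid z 59.2
wrist 85 -80.0 80.3 -41.3 45.5 lid z 58.1
wrist 100 -40.6 45.2 -59.0 64.5 lid z 116.7
```

Request:
{"fn": "step_arm", "kwargs": {
  "rows": [
    [0,0,0.1,0,0,0,-1],
    [0,0,0.2,0,0,0,-1],
    [0,0,0.3,0,0,0,-1],
    [0,0,0.4,0,0,0,-1],
    [0,0,0.5,0,0,0,-1],
    [0,0,0.6,0,0,0,-1],
    [0,0,0.7,0,0,0,-1],
    [0,0,0.8,0,0,0,-1],
    [0,0,0.9,0,0,0,-1],
    [0,0,1.0,0,0,0,-1]
  ]
}}

```text
time: 11.15
eef_pos: [0.5181, -0.0459, 0.0414]
tcp_rot: [2.911, 1.57, 1.296]
force: [-0.1, 5.3, -1.4]
finger_gap: 1.004
```

```bash
python3 - <<'E'
from h import *
report(())
for n in("side","wrist"): a,W,B=edges(n,range(-65,110,10))
crop(a,B,"x.png"); cv2.imwrite("pics/w6.png",a[200:,:,::-1])
E
```

```text
t 11.15 F [-0.1  5.3 -1.4] tcp box [ 1.9 82.5] 41.4 yaw 0.06
side -65 -77.5 -65.7 -
side -55 -80.7 -67.8 -57.9 -6.3 lid z 49.9
side -45 -81.4 -64.1 -60.3 -8.4 lid z 52.4
side -35 -81.2 -65.8 -57.5 -10.7 lid z 53.1
side -25 -79.5 -67.0 -61.0 -17.3 lid z 53.9
side -15 -80.8 -65.8 -57.9 -54.4 lid z 53.1
side -5 -80.3 -64.5 -60.3 -56.7 lid z 55.1
side 5 -82.4 75.0 -
side 15 -81.8 73.8 -
side 25 -81.8 -64.6 -
side 35 -81.7 -66.8 -
side 45 -81.3 -65.2 -8.7 36.2 lid z 57.7
side 55 -79.5 75.7 -56.9 37.9 lid z 57.8
side 65 -80.9 76.9 -59.5 42.9 lid z 58.7
side 75 -80.5 77.7 -69.2 39.6 lid z 59.8
side 85 -81.5 72.7 -
side 95 -65.5 64.6 -
wrist 25 - -41.9 49.6 lid z 57.0
wrist 35 - -49.3 54.0 lid z 57.6
wrist 45 - -51.9 56.2 lid z 58.3
wrist 55 - -50.1 54.8 lid z 58.9
wrist 65 -79.8 80.0 -45.5 50.0 lid z 59.6
wrist 75 -79.9 80.3 -41.2 45.5 lid z 58.2
wrist 85 -79.9 80.3 -57.9 -40.2 lid z 79.6
wrist 95 -79.4 79.9 -61.2 31.7 lid z 117.2
wrist 105 - -25.6 28.4 lid z 120.5
```

View pics/w6.png

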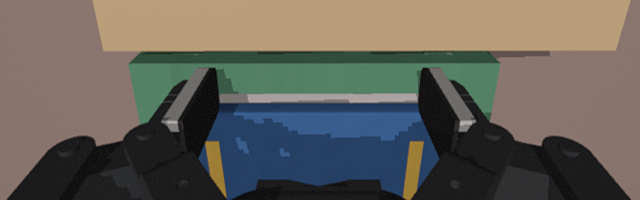

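Wrist view: the lid's rear edge (row ~102) has cleared the rear rim, with a strip of grey ledge visible between them. Only the fingers' friction holds it up, so moving the fingers down a few mm should take the edge below the rim.

Request:
{"fn": "step_arm", "kwargs": {
  "rows": [
    [0.05,0,0,0,0,0,-1],
    [0.1,0,0,0,0,0,-1],
    [0.15,0,0,0,0,0,-1],
    [0.2,0,0,0,0,0,-1],
    [0.25,0,0,0,0,0,-1],
    [0.3,0,0,0,0,0,-1],
    [0.3,0,0,0,0,0,-1],
    [0.3,0,0,0,0,0,-1],
    [0.3,0,0,0,0,0,-1],
    [0.3,0,0,0,0,0,-1]
  ]
}}

```text
time: 12.25
eef_pos: [0.5181, -0.0457, 0.0383]
tcp_rot: [3.004, 1.57, 1.389]
force: [0.4, 5.5, -0.9]
finger_gap: 0.998
```

```bash
python3 - <<'E'
from h import *
report(())
for n in("wrist",): a,W,B=edges(n,range(15,100,10))
E
```

```text
t 12.25 F [ 0.4  5.5 -0.9] tcp box [ 1.9 82.6] 38.3 yaw 0.07
wrist 25 - -41.6 41.9 lid z 55.1
wrist 35 - -41.7 52.8 lid z 55.5
wrist 45 - -51.5 55.9 lid z 55.9
wrist 55 - -50.1 54.4 lid z 56.3
wrist 65 -79.9 80.6 -45.5 50.0 lid z 56.7
wrist 75 -79.7 80.3 -41.1 45.5 lid z 55.4
wrist 85 -79.7 80.2 -
wrist 95 -79.4 79.7 -60.1 38.1 lid z 114.1
```

Request:
{"fn": "step_arm", "kwargs": {
  "rows": [
    [0,0,-0.1,0,0,0,-1],
    [0,0,-0.2,0,0,0,-1],
    [0,0,-0.3,0,0,0,-1],
    [0,0,-0.4,0,0,0,-1],
    [0,0,-0.45,0,0,0,-1],
    [-0.2,0,-0.55,0,0,0,-1],
    [-0.6,0,-0.8,0,0,0,-1],
    [-1.5,0,-1.2,0,0,0,-1],
    [-3.0,0,-1.2,0,0,0,-1],
    [-5.0,0,-1.2,0,0,0,1]
  ]
}}

```text
time: 13.3
eef_pos: [0.5183, -0.0346, 0.0891]
tcp_rot: [-1.045, 1.57, -2.661]
force: [-0.9, 0.9, 0.1]
finger_gap: 0.856
```

```bash
python3 - <<'E'
from h import *
report(())
for n in("side","wrist"): a,W,B=edges(n,range(-65,100,10))
cv2.imwrite("pics/w7.png",a[...,::-1])
print(plan(0,60,0,85),tool()[2]["finger_gap"])
E
```

```text
t 13.3 F [-0.9  0.9  0.1] tcp box [ 1.5 93.8] 89.1 yaw 0.05
side -65 -81.4 -65.5 -
side -55 -80.7 -68.3 -
side -45 -82.0 -63.4 -59.6 -42.9 lid z 53.3
side -35 -80.7 -64.8 -60.7 -15.9 lid z 51.0
side -25 -79.9 -64.8 -60.6 -51.9 lid z 50.0
side -15 -81.1 -69.0 -57.6 -19.3 lid z 53.7
side -5 -81.1 -64.8 -60.7 37.4 lid z 52.1
side 5 -78.3 -66.3 -60.3 51.3 lid z 53.1
side 15 -81.7 -65.8 -58.9 55.9 lid z 53.6
side 25 -78.7 -67.7 -59.9 53.4 lid z 54.3
side 35 -82.0 -65.6 -59.0 34.7 lid z 54.7
side 45 -81.3 74.2 -58.4 37.0 lid z 54.9
side 55 -79.8 76.6 -59.9 38.4 lid z 55.7
side 65 -80.7 76.0 -56.5 51.6 lid z 55.6
side 75 -79.7 75.8 -66.7 55.2 lid z 56.4
side 85 -81.3 75.2 -
side 95 -80.1 53.1 -
wrist -25 - -40.4 55.9 lid z 52.4
wrist -15 - -49.4 58.5 lid z 52.9
wrist -5 62.7 63.3 -51.5 60.0 lid z 53.4
wrist 5 62.6 64.2 -54.0 60.1 lid z 53.7
wrist 15 62.5 63.6 -54.5 60.1 lid z 54.1
wrist 25 - -51.0 59.7 lid z 54.5
wrist 35 - -41.4 56.7 lid z 54.9
wrist 45 -79.7 -75.0 -41.5 52.7 lid z 55.3
wrist 55 -79.8 79.9 -40.5 49.6 lid z 55.7
wrist 65 -79.7 80.2 -61.9 48.6 lid z 56.1
wrist 75 -79.7 79.8 -62.6 49.0 lid z 56.1
wrist 85 -79.8 79.7 -29.4 37.6 lid z 113.7
wrist 95 -78.9 79.9 -29.2 37.5 lid z 101.4
(array([ 0.63, -0.41,  3.39]), array([ 0.0004,  0.0003, -0.0063])) 0.6932960266522165
```

View pics/w7.png

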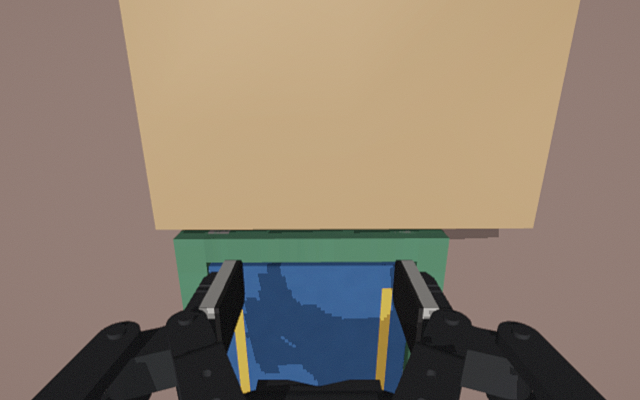

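Wrist view: the lid's rear edge (row ~263) is caught inside the rear rim, no ledge strip left, still ~5 mm proud. Now I shut the fingers and press down in the middle of the rear part.

Request:
{"fn": "step_arm", "kwargs": {
  "rows": [
    [0,-0.1,1,0,0,0,1],
    [0,-0.15,2,0,0,0,1],
    [0,-0.15,3,0,0,0,1],
    [0,-0.15,3.5,0,0,0,1],
    [0.5,-0.15,3.5,0,0,0,1],
    [1.0,-0.15,3.5,0,0,0,1],
    [1.5,-0.15,3.5,0,0,0,1],
    [1.9,-0.15,3.5,0,0,0,1],
    [1.9,-0.15,3.5,0,0,0,1],
    [1.9,-0.15,3.5,0,0,0,1]
  ]
}}

```text
time: 14.4
eef_pos: [0.5155, -0.069, 0.0692]
tcp_rot: [-2.166, 1.57, 2.502]
force: [-0.5, -0.5, -0.8]
finger_gap: 0.001
```

Request:
{"fn": "step_arm", "kwargs": {
  "rows": [
    [0.2,0,0,0,0,0,1],
    [0.4,0,0,0,0,0,1],
    [0.6,0,0,0,0,0,1],
    [0.8,0,0,0,0,0,1],
    [1.0,0,0,0,0,0,1],
    [1.2,0,0,0,0,0,1],
    [1.35,0,0,0,0,0,1],
    [1.5,0,0,0,0,0,1],
    [1.6,0,0,0,0,0,1],
    [1.6,0,0,0,0,0,1]
  ]
}}

```text
time: 15.4
eef_pos: [0.5156, -0.0693, 0.0533]
tcp_rot: [2.676, 1.571, 1.06]
force: [-0.3, 0.2, 0.6]
finger_gap: 0.001
```

```bash
python3 - <<'E'
from h import *
report(())
for n in("side","wrist"): a,W,B=edges(n,range(-65,100,15))
E
```

```text
t 15.4 F [-0.3  0.2  0.6] tcp box [ 0.4 59. ] 53.3 yaw 0.05
side -65 -77.7 -65.2 -
side -50 -81.9 -66.2 -58.3 -27.1 lid z 50.5
side -35 -81.4 -65.0 -60.8 -53.2 lid z 52.4
side -20 -80.8 -65.4 -58.4 -11.8 lid z 53.9
side -5 -79.4 -65.5 -60.9 -8.2 lid z 53.3
side 10 -82.4 74.4 -59.8 -33.9 lid z 53.3
side 25 -79.6 76.7 -57.6 56.1 lid z 53.0
side 40 -78.6 76.0 -60.5 56.3 lid z 54.7
side 55 -78.7 75.9 -57.8 55.7 lid z 53.8
side 70 -82.3 76.9 -57.2 55.7 lid z 54.0
side 85 -79.5 75.0 -
wrist -5 -64.1 65.3 -62.3 59.6 lid z 52.7
wrist 10 -79.4 79.8 -51.7 53.9 lid z 53.2
wrist 25 -79.7 80.1 -62.4 63.0 lid z 53.3
wrist 40 -79.9 80.5 -62.4 59.9 lid z 53.9
wrist 55 -79.6 80.3 -62.5 62.9 lid z 54.3
wrist 70 -79.7 80.1 -62.7 59.9 lid z 54.7
wrist 85 -79.7 80.1 -
```

Request:
{"fn": "step_arm", "kwargs": {
  "rows": [
    [0.05,0,0,0,0,0,1],
    [0.1,0,0,0,0,0,1],
    [0.15,0,0,0,0,0,1],
    [0.2,0,0,0,0,0,1],
    [0.25,0,0,0,0,0,1],
    [0.3,0,0,0,0,0,1],
    [0.3,0,0,0,0,0,1],
    [0.3,0,0,0,0,0,1],
    [0.3,0,0,0,0,0,1],
    [0.3,0,0,0,0,0,1]
  ]
}}

```text
time: 16.5
eef_pos: [0.5156, -0.0694, 0.0503]
tcp_rot: [0.347, 1.571, -1.268]
force: [0.1, 0.3, 1.1]
finger_gap: -0.0
```

```bash
python3 - <<'E'
from h import *
report(())
for n in("wrist",): a,W,B=edges(n,range(-65,100,15))
E
```

```text
t 16.5 F [0.1 0.3 1.1] tcp box [ 0.4 58.9] 50.3 yaw 0.04
wrist -5 -63.0 64.4 -62.2 59.5 lid z 51.4
wrist 10 - -54.0 54.0 lid z 51.7
wrist 25 -79.8 79.9 -62.5 62.9 lid z 51.0
wrist 40 -79.9 80.1 -62.5 59.9 lid z 51.6
wrist 55 -79.8 80.1 -62.5 59.8 lid z 51.6
wrist 70 -79.6 80.1 -62.8 62.6 lid z 51.6
wrist 85 -80.4 80.1 -
```

Nearly flush, since the wrist depth reads about 1.3 mm high. I press 2 mm more and check the force, then lift.

Request:
{"fn": "step_arm", "kwargs": {
  "rows": [
    [0.03,0,0,0,0,0,1],
    [0.06,0,0,0,0,0,1],
    [0.09,0,0,0,0,0,1],
    [0.12,0,0,0,0,0,1],
    [0.15,0,0,0,0,0,1],
    [0.15,0,0,0,0,0,1],
    [0.15,0,0,0,0,0,1],
    [0.15,0,0,0,0,0,1],
    [0.15,0,0,0,0,0,1],
    [0.15,0,0,0,0,0,1]
  ]
}}

```text
time: 17.55
eef_pos: [0.5156, -0.0695, 0.0501]
tcp_rot: [0.501, 1.57, -1.114]
force: [-2.6, -0.6, 10.9]
finger_gap: -0.002
```

Request:
{"fn": "step_arm", "kwargs": {
  "rows": [
    [-0.3,0,0,0,0,0,1],
    [-1,0,0,0,0,0,1],
    [-3,0,0,0,0,0,1],
    [-6,0,0,0,0,0,1],
    [-10,0,-3,0,0,0,1],
    [-13,0,-7,0,0,0,1],
    [-15,0,-11,0,0,0,1],
    [-15,0,-15,0,0,0,1],
    [-15,0,-19,0,0,0,1],
    [-15,0,-22,0,0,0,1]
  ]
}}

```text
time: 18.55
eef_pos: [0.5249, 0.1536, 0.1994]
tcp_rot: [2.817, 1.569, 1.204]
force: [0.8, 0.4, 0.1]
finger_gap: -0.001
```

```bash
python3 - <<'E'
from h import *
report(())
ims=[]
for n in("scene","side"):
  a,W,B=edges(n,range(-80,100,15)); z=W[...,2]*1000
  g=masks(a,W)["green"]&(abs(B[...,0])<85)&(abs(B[...,1])<95); print("green z",np.median(z[g]).round(1))
  crop(a,B,n+"f.png"); ims.append(cv2.resize(cv2.imread("pics/"+n+"f.png"),(420,300)))
  m=masks(a,W)["orange"]&(abs(B[...,1])<80); print("bar y",np.percentile(B[m][:,1],[3,97]).round(1) if m.sum()>3 else None)
cv2.imwrite("pics/m3.png",np.vstack(ims))
E
```

```text
t 18.55 F [0.8 0.4 0.1] tcp box [ -0.4 282. ] 199.4 yaw 0.2
scene -80 -74.8 78.1 -
scene -65 -74.2 79.2 -
scene -50 -76.0 79.7 -63.3 58.2 lid z 50.0
scene -35 -74.8 79.3 -60.4 58.0 lid z 50.1
scene -20 -74.5 80.0 -60.4 59.3 lid z 50.7
scene -5 -74.4 80.0 -61.1 59.1 lid z 50.2
scene 10 -75.8 78.9 -59.9 59.5 lid z 50.5
scene 25 -75.1 79.2 -62.1 58.6 lid z 51.0
scene 40 -75.6 79.7 -60.0 58.8 lid z 50.4
scene 55 -76.7 79.3 -62.6 58.9 lid z 50.5
scene 70 -76.4 79.3 -56.4 58.9 lid z 51.0
scene 85 -67.3 79.2 -
green z 50.3
bar y [-65.1 -56.4]
side -80 -77.4 66.0 -
side -65 -81.0 -65.6 -
side -50 -81.3 -65.7 -58.9 55.3 lid z 51.1
side -35 -81.3 -64.6 -61.0 52.0 lid z 51.6
side -20 -80.7 -65.1 -60.7 38.5 lid z 51.3
side -5 -81.1 -64.7 -60.7 37.5 lid z 50.8
side 10 -78.8 -63.8 -60.9 35.1 lid z 51.6
side 25 -82.4 -61.5 -60.0 34.5 lid z 50.6
side 40 -81.9 -61.6 -60.8 29.6 lid z 51.3
side 55 -81.7 -60.9 -60.1 18.2 lid z 51.7
side 70 -81.3 -24.0 -61.2 7.9 lid z 51.7
side 85 -79.7 -12.7 -
green z 50.7
bar y [-65.3 -54.9]
```

View pics/m3.png

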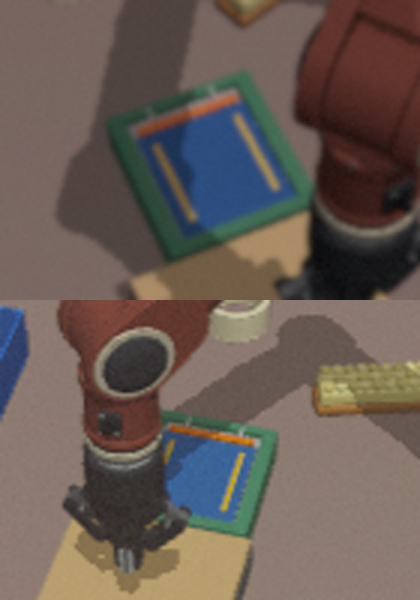

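Both views show the lid flat inside the green rim, with the orange bar against its front edge and the gripper clear. Lid top is z ≈ 50–51 along its whole length, level with the rim, and the bar has moved back about 8 mm. Handing in.

```bash
python3 -c "
from station import *
print(job_done())"
```

```text
the job is handed in; nothing more can be done
None
```

The box is closed: the lid lies flat in the rim, held between the sprung bar and the rear rim, and the job is handed in.

- **Slide:** I pushed the lid's rear edge with both open fingers, squared it up on the way, and slid it over the rear rim into the rebate.
- **Shove:** I pushed it about 11 mm into the bar with roughly 5 N. Friction on the fingers held the rear edge up, so I lowered them 3 mm to take it below the rim, then backed off and the bar pressed it against the rear rim.
- **Seating:** I pressed the rear down with the shut fingers until they met a firm stop at z = 50.1 mm, at 11 N.

**Last checks:**
- The lid's top read 50.0–51.0 mm (scene camera) and 50.6–51.7 mm (side camera). The rim read 50.3 and 50.7 mm in the same views, so it is flush within camera noise.
- The bar's front face was at box y ≈ −55 to −56 mm, about 8 mm pushed in, as it should be with the lid closed.
- The gripper was well clear, and the forces read after each move never passed 11 N. I did not re-measure the other objects, but the arm's path kept clear of them.
- No check failed. The cameras disagreed by only about 1 mm.

The clock stood at about 19 s of the 62 s allowed.

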